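Sort two heat sinks and hold the probe arm on the mark

TASK

Put the heat sink with the green dot into the green-rimmed pass nest of the check station and the one with the red dot into the red-rimmed reject nest, each lying flat in its pocket and let go. Once both are in, press the station's blue lock button fully down to release the telescoping probe arm, draw the arm out by its black knob until its orange pointer lines up with the orange pointer of the pass nest on the scale, and finish while still holding it there against its return spring. Leave the tape, the screw box and the screwdriver where they are.

Things in the scene. Friction and masses are not known exactly. Their poses are not given: they have to be found in the camera images.
- sink_green: loose finned aluminium heat sink, 34 x 34 x 17 mm, 32 g, with a flat green sticker dot (24 mm across, about 1 mm thick) on top; origin: centre of its underside, z up, x and y along its sides
- sink_red: the same heat sink with a red dot
- station: fixed check station on a dark base plate 8 mm thick. Origin: on the worktop, below the arm's axis, at the mouth of the aluminium housing. The arm slides out along +y. The housing (44 mm wide in x, top at z = 54 mm) reaches from y = 0 to -176 mm; the plate under scale and pass nest x = -118 to +28 mm, y = +3 to +213 mm. Pass nest and scale lie on the -x side of the arm
- pass_nest (a point): centre of the floor of the green-rimmed pass nest, a square pocket 44 x 44 mm and 5 mm deep (walls 6 mm thick, rim 5 mm above this point), its sides along the station's x and y. It sits on a stiff carriage set somewhere along the scale (stays where it is below 60 N), 85 mm beside the arm's axis on the -x side
- nest_mark (a point): tip of the orange pointer fixed to the pass nest, at the nest's own y in the station's frame; its axes are the station's
- reject_nest: fixed red-rimmed tray 56 x 56 x 9 mm with the same pocket (44 x 44 mm, 5 mm deep, walls 6 mm); origin: centre of its underside; the pocket's floor is 4 mm above the origin; sides along its x and y
- lock_button (a joint): travel of the blue lock button in m: 0 up (arm locked), 0.008 fully down (arm free); it takes about 3 N to move and stays down once pressed
- button_top (a point): centre of the top of the blue lock button (26 mm across), on top of the housing, 95 mm behind its mouth; 66 mm above the worktop when up; pressed straight down 8 mm it still stands 1 mm proud of its collar
- probe_arm: sliding arm: steel tube, black head (36 x 34 mm, top at z = 54 mm), knob, and a 14 mm wide bar to the -x side, ending in a 26 mm round sensor (underside at z = 40 mm). Slides only along the station's +y, 0 (drawn in, as at the start) to 160 mm out; while locked it gives 2 mm and stops. When free a spring draws it back, 4 N drawn in, 7 N at full reach. Origin: on the worktop below the knob
- knob (a point): middle of the arm's upright round black knob: 24 mm across, 36 mm high, from 62 to 98 mm above the worktop; this point is 80 mm above the worktop. Moves with the arm; 24 mm ahead of the housing's mouth when drawn in
- probe_mark (a point): lower tip of the arm's orange pointer over the scale, in line with the knob and sensor across the station; on the mark when its y in the station's frame equals that of nest_mark
- tape: yellow tape roll lying flat, 68 mm across, 19 mm high, bystander; origin: centre of its underside
- screws: small carton of screws, 45 x 70 x 22 mm, bystander; origin: centre of its underside
- driver: red and black screwdriver lying down, 175 mm long, 22 mm thick, bystander; origin: under its middle

How it is judged (in metres and radians):
On the way, in this order (a step that is already met when the one before it is completed fails the run):
1. both heat sinks lie flat in their nests, let go (horizontal distance between sink_green and pass_nest below 0.009 m and z of sink_green in the frame of pass_nest below 0.002 m and angle between each of sink_green, sink_red's own z axis and vertical below 0.06 rad and horizontal distance between sink_red and reject_nest below 0.009 m and z of sink_red in the frame of reject_nest below 0.006 m and contact force between the fingers and sink_green below 0.1 N and contact force between the fingers and sink_red below 0.1 N), for 0.2 s.
2. the lock button is pressed down (value of joint lock_button above 0.0065 m), for 0.2 s.
At the end, for the whole second after the job is handed in: Green-dot sink flat in the pass nest, red-dot sink flat in the reject nest (within 9 mm of centre, under 2 mm off the floor); lock button down; gripper holds the probe arm (over 2 N), still, its pointer within 5 mm of the pass nest's pointer (horizontal distance between sink_green and pass_nest below 0.009 m and z of sink_green in the frame of pass_nest below 0.002 m and angle between each of sink_green, sink_red's own z axis and vertical below 0.06 rad and horizontal distance between sink_red and reject_nest below 0.009 m and z of sink_red in the frame of reject_nest below 0.006 m and value of joint lock_button above 0.0065 m and y of probe_mark in the frame of nest_mark between -0.005 and 0.005 m and linear speed of probe_arm below 0.01 m/s and contact force between the fingers and probe_arm above 2 N); the arm keeps its last pose, push and grip.
It fails at once if tape, screw box or screwdriver shifted by more than 30 mm (distance of any of tape, screws, driver from where it was at the start of the episode above 0.03 m).
It also fails if it takes over 72 s, if anything falls off the work surface, if the arm or the gripper's body presses on something with over 40 N, if the wrist force passes 120 N, or if a joint passes its speed limit or range.

ROBOT

A 7-joint arm with a two-finger parallel gripper is mounted at the origin on a cart in front of the work surface, level with it; the furniture and walls round the work are solid. World frame = base frame: x ahead of the robot, y to its left, z up, the work surface at z = 0. Lengths are in mm, angles in rad, forces in N, time in s.
With the tool pointing down it reaches from about 425 to 875 mm from the base axis. Payload 4.7 kg.
Tool frame: the origin (TCP) lies at the very end of the fingers, on their centre line; the grasp point (between the pads) lies 19 mm behind it; z points along the fingers, y is the line along which they close (so a half turn about z gives the same grasp; the last joint's range is limited). The gripper opens to 87 mm and grips with 3 to 60 N. Pads are 19 mm wide; open, the fingers measure 117 mm over their backs; the gripper's body (75 mm by 190 mm) begins 51 mm behind the grasp point.
Start: joints at [-1.184, 0.321, -0.07, 1.45, 0.023, 1.371, -0.057], TCP at [236.774, 605.362, 222.587] pointing down, gripper open.
Joint ranges: [-2.86, 2.86], [-0.3, 2.09], [-1.38, 1.24], [0.06, 2.45], [-1.56, 4.7], [0.09, 2.05], [-2.69, 2.69]. Speed limits (rad/s): [2.57, 2.57, 3.14, 3.14, 3.14, 3.14, 3.14].

INTERFACE

Orientations are given as [roll, pitch, yaw] about the fixed x, y, z axes, in that order (R = Rz(yaw) Ry(pitch) Rx(roll)).
In Python, from rig import bot, vision, nets gives the robot as it stands. The module is installed in compiled form; this text tells all that it offers. Calls block until the motion is done:
- bot.goto(position, orientation): joint-space move of the TCP to a pose.
- bot.move_l(position, frame=None, v=150, guard=None): straight line of the TCP; frame=None keeps the orientation; v is the mean speed in mm/s. With guard (N) it stops when the force on the tool has changed by that much, and returns True; else False.
- bot.move_j(angles): joint-space move.
- bot.move_gripper(opening): finger opening in mm; the grip force is fixed at half the most; returns when the fingers have stopped.
- bot.dwell(seconds).
- bot.inverse_kinematics(position, orientation): joint angles nearest the present ones, or None.
- vision.capture(name): name is "scene" or "top"; returns the picture (384x512x3 uint8, red, green, blue); there is no depth.
- vision.camera_params(name): a dict with "fovy" (degrees; the focal length in pixels is half the picture's height over the tangent of half this angle, whatever the lens; pixels are square), "cx", "cy" (the principal point, pixels), "world_to_cam" (4x4, takes a point from world to camera coordinates). Camera axes: x right, y down, z forward; pixel columns grow to the right and rows downward; lengths in mm; the calibration is good to about 2 mm. A picture is of the moment at which its call begins. camera_params takes no time and is no camera call.
A pose or a line that the arm cannot do raises bot.MotionError and nothing moves.
- bot.hand_in(): hands the job in; it is judged then, once.
Trained networks look in the newest picture that a camera, given by its name, has taken for a name from the list of things; names that differ only in an ending like _2 or _b are one class to them, and where a whole thing is asked for, a point or a joint stands for the part that bears it (a point fixed in the world has none). Each returns a list of dicts, best first, with "confidence" (0 to 1); they miss things now and then, are a little off and sometimes report something else, mostly with a low value. They report only what shows in the picture. A call takes as long as a camera call.
- nets.spot_in(label, camera): "location" ([x, y, z] in mm, in the coordinates of the camera as it stood for that picture, good to about 4 mm: the middle of the surface that is visible of it).
Readings, each from a call of its own:
- bot.current_t(): time.
- bot.current_qpos(): joint angles.
- bot.current_qd(): joint speeds.
- bot.current_effort(): joint torques, N m.
- bot.current_position(): TCP position.
- bot.current_ee_rot(): TCP orientation.
- bot.current_contact_force(): force on the tool from outside, world axes, zero at the start.
- bot.current_ft_torque(): the same for the moment, N m.
- bot.current_finger_gap(): finger opening in mm.
- bot.current_gripper_force(): force on a finger pad.
Only numpy, scipy, OpenCV 4.12 (cv2) and the standard library are available. Lean on these libraries where they do the work, as an engineer would, in place of code of your own. Each camera call takes 0.05 s, during which the arm holds its last target. There are 200 camera calls.

## Working session

There is one attempt and no reset: what is moved stays moved. The work goes in short steps, each a Python script; the robot and the scene stay as the last script left them, time stands still between calls to the robot, and variables do not carry over. Pictures are saved under pics/ and viewed, at most 10 in all, crops included, and the job is handed in when it is done.

```bash
mkdir -p pics; cat > h.py <<'E'
import numpy as np, cv2
from rig import bot, vision, nets
def P(c):
    p=vision.camera_params(c); f=192/np.tan(np.radians(p['fovy'])/2); return p,f,np.array(p['world_to_cam'])
def c2w(c,x):
    _,_,T=P(c); return (np.linalg.inv(T)@np.r_[x,1])[:3]
def px(c,w):
    p,f,T=P(c); q=(T@np.r_[w,1])[:3]; return np.array([f*q[0]/q[2]+p['cx'],f*q[1]/q[2]+p['cy']])
def ray(c,uv,z):
    p,f,T=P(c); Ti=np.linalg.inv(T); d=Ti[:3,:3]@np.array([(uv[0]-p['cx'])/f,(uv[1]-p['cy'])/f,1]); o=Ti[:3,3]
    return o+d*(z-o[2])/d[2]
def save(c,n):
    im=vision.capture(c); cv2.imwrite(f'pics/{n}.png',im[:,:,::-1]); return im
E
python3 - <<'E'
from h import *
for c in ('top','scene'):
    im=save(c,c+'0'); p,f,T=P(c); print(c,f,p['cx'],p['cy'],np.linalg.inv(T)[:3,3].round())
    for l in 'sink_green sink_red station pass_nest nest_mark reject_nest button_top lock_button probe_arm knob probe_mark tape screws driver'.split():
        try: r=nets.spot_in(l,c)
        except Exception as e: print(l,e); continue
        for d in r[:2]:
            w=c2w(c,d['location']); print(l,round(d['confidence'],2),w.round(),px(c,w).round())
print(bot.current_position(),bot.current_ee_rot(),bot.current_t())
for c in('top','scene'):
    im=cv2.imread(f'pics/{c}0.png'); cv2.imwrite(f'pics/{c}0b.png',cv2.resize(im,(800,600),interpolation=cv2.INTER_CUBIC))
E
```

```text
top 421.3250612937854 259.89004020567 193.00627282289025 [ 352.  -50. 1288.]
sink_green 0.55 [ 447. -276.   13.] [334. 222.]
sink_green 0.52 [ 566. -454.   21.] [393. 184.]
sink_red 0.7 [522. -75.  52.] [269. 193.]
sink_red 0.56 [412. 264.  17.] [155. 228.]
station 0.73 [516. -28.   7.] [253. 197.]
station 0.21 [ 566. -454.   20.] [393. 184.]
pass_nest 0.8 [450.  50.  10.] [227. 218.]
pass_nest 0.44 [681. 150.  18.] [197. 142.]
nest_mark 0.81 [445.  46.  11.] [228. 219.]
nest_mark 0.2 [512. -28.   8.] [253. 198.]
reject_nest 0.57 [553. 284.   5.] [152. 182.]
reject_nest 0.4 [ 672. -314.   21.] [347. 149.]
probe_arm 0.73 [527. -69.  51.] [267. 192.]
probe_arm 0.36 [ 674. -315.   18.] [347. 148.]
knob 0.69 [516. -29.   8.] [253. 197.]
knob 0.64 [522. -75.  54.] [269. 193.]
probe_mark 0.85 [529. -71.  51.] [267. 191.]
probe_mark 0.74 [449.  46.  12.] [228. 218.]
tape 0.64 [679. 149.  18.] [197. 143.]
screws 0.7 [525. -71.  51.] [267. 192.]
screws 0.67 [ 671. -315.   16.] [347. 149.]
driver 0.81 [ 564. -458.   16.] [394. 185.]
scene 497.0836616336878 263.6969126884479 195.51906970258528 [ 131. -910. 1111.]
sink_green 0.45 [ 447. -281.   14.] [272. 277.]
sink_red 0.52 [415. 261.  17.] [187. 153.]
station 0.57 [522. -74.  12.] [263. 213.]
pass_nest 0.57 [449.  49.  14.] [222. 193.]
pass_nest 0.56 [ 442. -281.   16.] [271. 278.]
nest_mark 0.64 [446.  46.  19.] [222. 193.]
reject_nest 0.75 [558. 286.  10.] [225. 136.]
reject_nest 0.47 [ 561. -462.   25.] [348. 313.]
lock_button 0.46 [ 552. -184.   63.] [291. 225.]
probe_arm 0.58 [525. -73.  56.] [263. 203.]
knob 0.87 [524. -73.  58.] [263. 202.]
knob 0.3 [682. 142.  22.] [277. 148.]
tape 0.77 [679. 146.  21.] [276. 148.]
screws 0.79 [ 678. -318.   24.] [356. 252.]
driver 0.54 [ 561. -464.   26.] [349. 314.]
[236.7455281  605.38348707 222.61389452] [3.14148191e+00 3.67122017e-05 2.76887786e+00] 1.5
```

View pics/top0b.png

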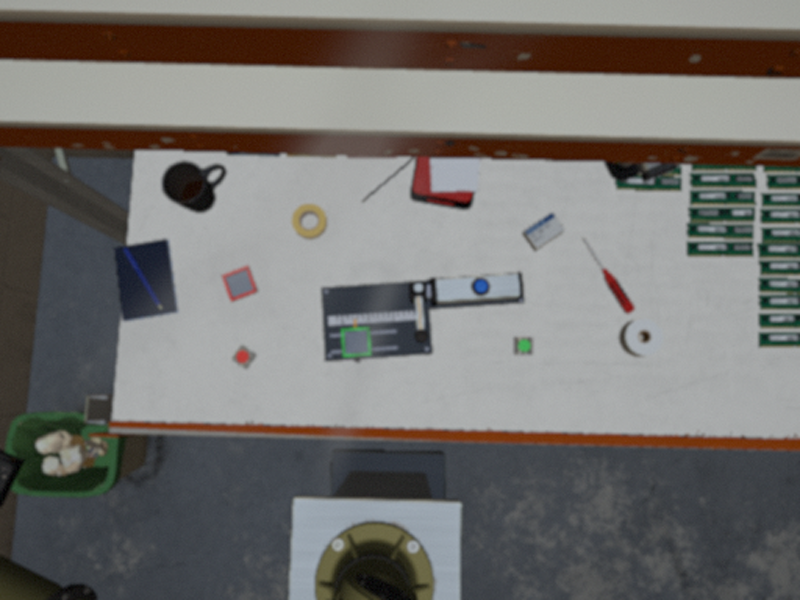

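View pics/scene0b.png

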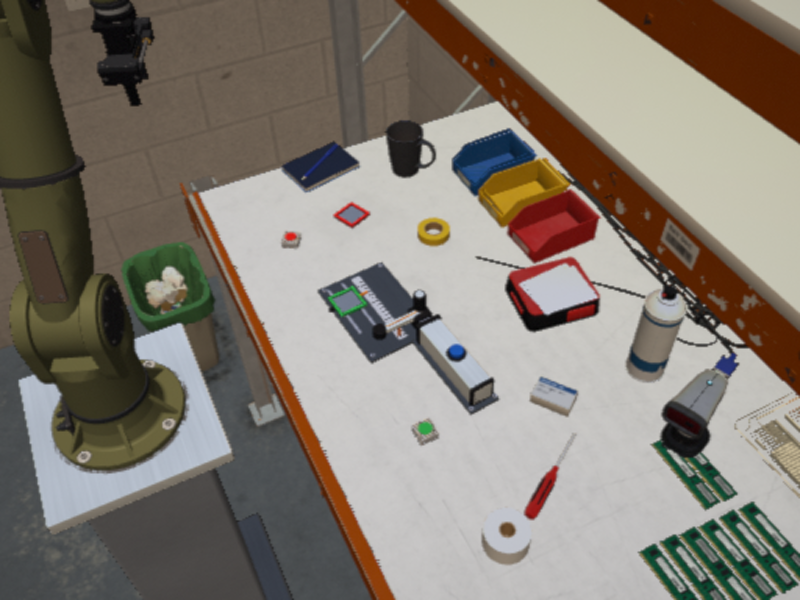

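The top view shows, at 800x600 scale: green sink (524,345), red sink (243,356), pass nest (356,342), reject nest (240,283), knob (420,288), button (480,286). The station's +y points along world +y. The nets roughly agree. Next I'll refine with colour masks.

```bash
cat > seg.py <<'E'
from h import *
def mask(im,col):
    h=cv2.cvtColor(im,cv2.COLOR_RGB2HSV); H,S,V=[h[...,i].astype(int) for i in range(3)]
    m={'g':(abs(H-60)<18)&(S>110)&(V>90),'r':((H<8)|(H>172))&(S>110)&(V>90),'b':(abs(H-110)<15)&(S>130)&(V>60)}[col]
    return m.astype(np.uint8)
def blob(im,col,uv,r,z,c):
    u,v=np.round(uv).astype(int); m=np.zeros(im.shape[:2],np.uint8); m[v-r:v+r+1,u-r:u+r+1]=mask(im,col)[v-r:v+r+1,u-r:u+r+1]
    n,l,s,ce=cv2.connectedComponentsWithStats(m); k=1+np.argmax(s[1:,4]); p=np.argwhere(l==k)[:,::-1].astype(np.float32)
    W=np.array([ray(c,q,z)[:2] for q in p],np.float32); R=cv2.minAreaRect(W)
    return ray(c,ce[k],z)[:2].round(1),np.round(R[0],1),np.round(R[1],1),round(R[2],1),s[k,4]
E
python3 - <<'E'
from seg import *
for c in ('top','scene'):
    im=cv2.imread(f'pics/{c}0.png')[:,:,::-1].copy()
    for n,col,w,r,z in (('sg','g',(447,-279,17),10,18),('sr','r',(413,263,17),10,18),('pn','g',(449,50,14),16,14),('rn','r',(555,285,9),16,9),('bt','b',(552,-184,66),10,66)):
        print(c,n,*blob(im,col,px(c,np.array(w)),r,z,c))
    if c=='top':
        h=cv2.cvtColor(im,cv2.COLOR_RGB2GRAY); m=(h<75).astype(np.uint8); m[:, :200]=0; m[:,290:]=0; m[:170]=0; m[240:]=0
        n,l,s,ce=cv2.connectedComponentsWithStats(m); k=1+np.argmax(s[1:,4]); p=np.argwhere(l==k)[:,::-1].astype(np.float32)
        # edges of plate: lower (near) edge and left edge, subpixel by line fit on rim pixels
        R=cv2.minAreaRect(np.array([ray(c,q,8)[:2] for q in p],np.float32)); print('plate',R,cv2.boxPoints(R).round())
def crop(c,w,r,s):
    im=cv2.imread(f'pics/{c}0.png'); u,v=px(c,np.array(w)); return cv2.resize(cv2.getRectSubPix(im,(2*r,2*r),(float(u),float(v))),(s,s),interpolation=cv2.INTER_CUBIC)
L=[(447,-279,17),(413,263,17),(555,285,9)]
a=np.vstack([np.hstack([crop(c,w,12,250) for w in L]) for c in('top','scene')]); cv2.imwrite('pics/m1.png',a)
im=cv2.imread('pics/top0.png')[165:245,195:345]; im2=cv2.resize(im,(800,427),interpolation=cv2.INTER_CUBIC); cv2.imwrite('pics/m2.png',im2)
E
```

```text
top sg [ 449.  -277.7] [ 448.1 -277.3] [18.1 18.3] 1.5 40
top sr [413.1 264.6] [413.3 264.8] [19.4 20.9] 47.5 45
top pn [446.8  68.3] [446.6  63.5] [57.3 26.1] 5.3 67
top rn [533.9 276.1] [534.8 273. ] [11.  50.2] 13.1 23
top bt [ 554.5 -186.6] [ 554.  -186.1] [23.9 23.5] 0.7 64
plate ((493.63677978515625, -69.15008544921875), (118.47772979736328, 169.8892059326172), 76.2010498046875) [[ 397. -106.]
 [ 562. -147.]
 [ 590.  -32.]
 [ 425.    9.]]
scene sg [ 449.4 -272.8] [ 449.6 -272.3] [19.8 20.7] 13.4 50
scene sr [414.9 271.2] [414.7 271.1] [19.  23.3] 62.5 33
scene pn [449.   53.1] [449.1  54.4] [58.4 60.3] 5.4 132
scene rn [557.5 283.9] [558.  285.7] [58.6 58.3] 22.6 104
scene bt [ 554.2 -186.8] [ 553.2 -187.6] [27.5 24.2] 61.8 68
```

View pics/m1.png

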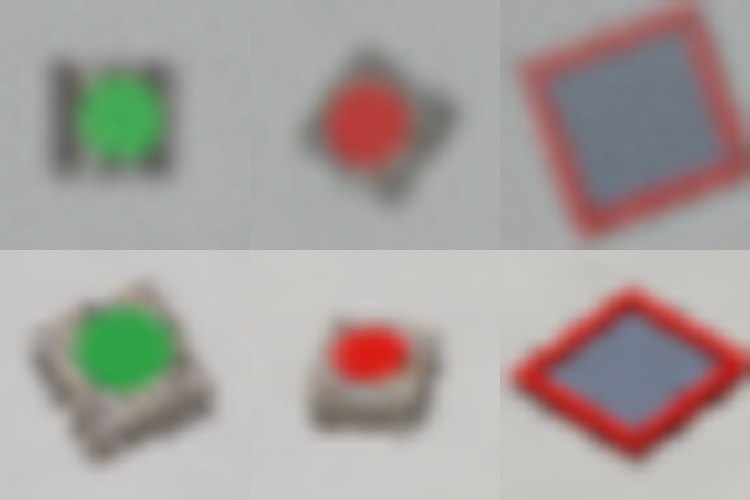

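View pics/m2.png

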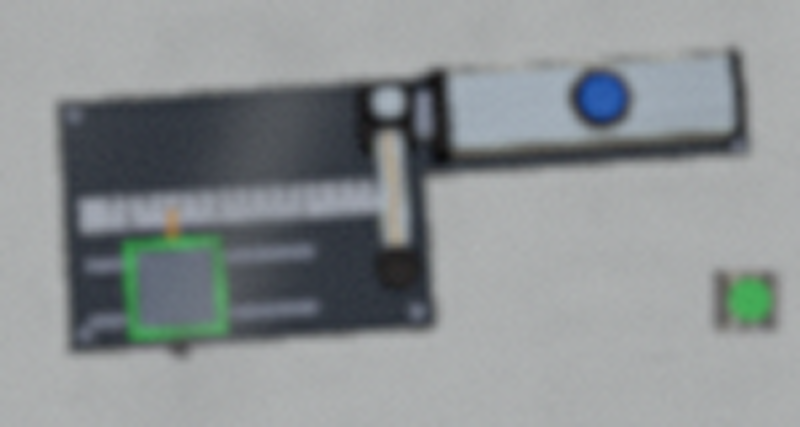

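Red sink is turned by about 57° (mod 90), green is near 0°, reject nest about 22°, station about 5°. In the crop, nest pointer is at (173,222) and the knob at (388,102). One tighter rim fit and I start moving.

```bash
cat >> h.py <<'E'
from numpy import pi
def yaws(phi):  # tool yaws (deg) that close along world direction phi (deg)
    return [((phi+90+k*180+180)%360)-180 for k in (0,1)]
def over(p,phi):
    best=None
    for y in yaws(phi):
        q=bot.inverse_kinematics(list(p),[pi,0,np.radians(y)])
        if q is not None:
            d=np.abs(np.array(q)-bot.current_qpos()).max()
            if best is None or d<best[0]: best=(d,y)
    bot.goto(list(p),[pi,0,np.radians(best[1])]); return best
E
python3 - <<'E'
from seg import *
im=cv2.imread('pics/top0.png')[:,:,::-1].astype(int)
for n,w,k in (('pn',(449,52,14),1),('rn',(556,285,9),0)):
    u,v=np.round(px('top',np.array(w))).astype(int); r=14
    o=[i for i in range(3) if i!=k]; e=im[...,k]-im[...,o].max(2)
    s=e[v-r:v+r+1,u-r:u+r+1]; p=np.argwhere(s>0.35*s.max()); p=p[:,::-1]+[u-r,v-r]
    R=cv2.minAreaRect(np.array([ray('top',q,w[2])[:2] for q in p],np.float32)); print(n,R,len(p))
# colour-excess dot centroids
for n,w,k in (('sg',(448,-277,18),1),('sr',(413,265,18),0)):
  for c in('top','scene'):
    im=cv2.imread(f'pics/{c}0.png')[:,:,::-1].astype(float)
    u,v=np.round(px(c,np.array(w))).astype(int); r=8
    o=[i for i in range(3) if i!=k]; e=im[...,k]-im[...,o].max(2); s=e[v-r:v+r+1,u-r:u+r+1].clip(15)-15
    yy,xx=np.mgrid[v-r:v+r+1,u-r:u+r+1]; q=((s*xx).sum()/s.sum(),(s*yy).sum()/s.sum()); print(n,c,q,ray(c,q,18)[:2])
# knob/arm in both; station yaw from housing + plate edges
for a,b in (((72,350),(433,325)),((60,100),(72,350))):
    A,B=[ray('top',(195+x/5.333,165+y/5.333),8)[:2] for x,y in(a,b)]; d=A-B; print('edge',A,B,np.degrees(np.arctan2(d[1],d[0])),np.hypot(*d))
A,B=[ray('top',(195+x/5.333,165+y/5.333),54)[:2] for x,y in((440,70),(738,50))]; d=A-B; print('housing',np.degrees(np.arctan2(d[1],d[0])))
print('knob',ray('top',(195+388/5.333,165+102/5.333),98),'nestmark',ray('top',(195+173/5.333,165+215/5.333),10))
print(over((447,-278,120),0),bot.current_t(),bot.current_position())
E
```

```text
pn ((447.4098815917969, 47.47821807861328), (57.77710723876953, 57.521305084228516), 2.2993600368499756) 170
rn ((556.9537963867188, 281.7230529785156), (57.84762191772461, 57.984405517578125), 23.708139419555664) 162
sg top (np.float64(335.14748081414746), np.float64(220.69102435769102)) [ 449.0144192 -277.6549951]
sg scene (np.float64(271.7341482047364), np.float64(273.6180290297937)) [ 449.82832407 -272.63211164]
sr top (np.float64(154.7589710332901), np.float64(227.79139645482059)) [413.13980563 264.76006203]
sr scene (np.float64(185.56659482758621), np.float64(150.86616379310345)) [414.80846876 271.67500025]
edge [409.39441699 104.09802128] [ 429.04753756 -100.57070296] 95.48495603121661 205.61014524980163
edge [552.85093375 117.2232276 ] [409.39441699 104.09802128] 5.227584391410173 144.0556949228301
housing 95.43834378454346
knob [542.40394262 -70.35854583  98.        ] nestmark [487.75639162  49.46899448  10.        ]
(np.float64(0.9417498220213674), 90) 4.7 [ 447.65046471 -277.25061338  120.02294268]
```

```bash
python3 - <<'E'
from h import *
x,y=449.3,-275.5; z=6.5
bot.move_l([x,y,z],v=150)
bot.move_gripper(25); print(bot.current_finger_gap(),bot.current_position().round(1) if hasattr(bot.current_position(),'round') else bot.current_position())
bot.move_gripper(62); print(over((x,y,z),90))
bot.move_gripper(25); print(bot.current_finger_gap(),bot.current_gripper_force(),bot.current_position(),bot.current_contact_force())
bot.move_l([x,y,90],v=200)
print(bot.current_finger_gap(),over((447.5,50,90),95.3),bot.current_t())
save('scene','s1')
E
```

```text
34.04244819869118 [ 449.3 -275.5    6.5]
(np.float64(1.3826240355558232), 0)
33.74031045275214 30.000074207782745 [ 449.29839351 -275.5436944     6.50623639] [ 0.15252651  0.22554567 -0.35746119]
33.84563412406222 (np.float64(0.9230448414841554), 5.2999999999999545) 10.9833
```

View pics/s1.png

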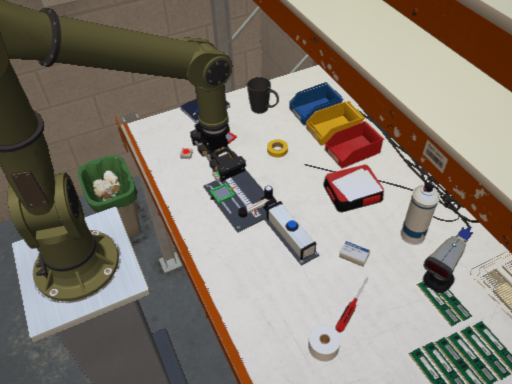

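The sink is gripped and hanging over the green nest around (222,180). Next, a guarded descent.

```bash
python3 - <<'E'
from h import *
x,y=447.5,50
bot.move_l([x,y,32],v=150)
f0=bot.current_contact_force()
g=bot.move_l([x,y,10],v=25,guard=4); p=bot.current_position(); print(g,p,f0,bot.current_contact_force(),bot.current_ft_torque())
bot.move_gripper(50); bot.move_l([x,y,110],v=250)
print(over((414,267.5,110),57.5),bot.current_t())
save('scene','s2');save('top','t2')
from seg import *
a=[]
for c,n in(('top','t2'),('scene','s2')):
    im=cv2.imread(f'pics/{n}.png'); u,v=px(c,np.array([449,50,14]))
    a.append(cv2.resize(cv2.getRectSubPix(im,(48,48),(float(u),float(v))),(400,400),interpolation=cv2.INTER_CUBIC))
    im=im[:,:,::-1].copy()
    try: print(c,blob(im,'g',(u,v),5,31,c))
    except Exception as e: print(e)
cv2.imwrite('pics/m3.png',np.hstack(a))
E
```

```text
True [447.55589267  50.35515598  18.23406907] [ 0.2878494  -0.22874302 -0.22650863] [-0.82076073 -0.25339433  4.26707732] [ 0.02191728  0.29009754 -0.02856291]
(np.float64(0.9662725810095605), -32.5) 14.225
top (array([447.4,  49.2]), array([447.4,  49.2]), array([12., 15.]), 1.5, np.int32(26))
scene (array([446.8,  51.1]), array([447. ,  49.8]), array([12.1, 21.1]), 62.6, np.int32(25))
```

View pics/m3.png

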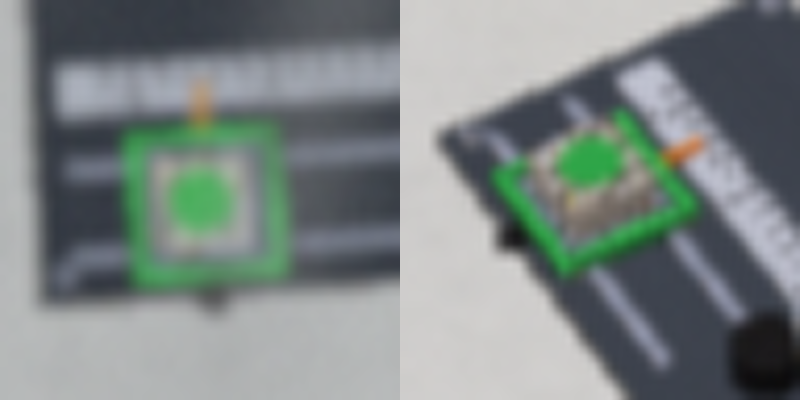

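The green sink is flat in the pocket with all four rim sides clear. Now the red one.

```bash
python3 - <<'E'
from h import *
x,y,z=414,267,6.5
bot.move_gripper(80); bot.move_l([x,y,z],v=150)
bot.move_gripper(25); print(bot.current_finger_gap())
bot.move_gripper(62); print(over((x,y,z),57.5-90))
bot.move_gripper(25); print(bot.current_finger_gap(),bot.current_gripper_force(),bot.current_position())
bot.move_l([x,y,80],v=200)
n=[557,283]
best=min((23-90,23),key=lambda a:min(abs(a+90-np.degrees(bot.current_ee_rot()[2])+k*180) for k in(-2,-1,0,1,2)))
print(over((*n,60),best))
bot.move_l([*n,24],v=120)
g=bot.move_l([*n,4],v=25,guard=4); print(g,bot.current_position(),bot.current_contact_force())
bot.move_gripper(50); bot.move_l([*n,120],v=250)
print(over((553,-100,130),95.3),bot.current_t())
save('scene','s3');save('top','t3')
a=[]
for c,n in(('top','t3'),('scene','s3')):
    im=cv2.imread(f'pics/{n}.png'); u,v=px(c,np.array([556,284,10]))
    a.append(cv2.resize(cv2.getRectSubPix(im,(48,48),(float(u),float(v))),(400,400),interpolation=cv2.INTER_CUBIC))
cv2.imwrite('pics/m4.png',np.hstack(a))
E
```

```text
33.53843140557578
(np.float64(1.477459971467181), 57.5)
33.810301003734004 29.999783635139465 [413.96270293 266.98296527   6.4816207 ]
(np.float64(0.33878783893677206), 23)
True [557.01666213 283.07301854  10.38608323] [-0.91077863 -0.05108865  3.07859442]
(np.float64(0.3705626239083706), 5.2999999999999545) 24.35
```

View pics/m4.png

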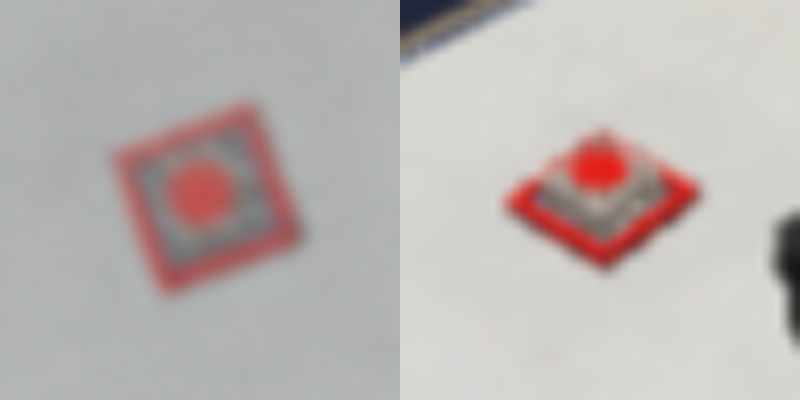

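Red sink is flat in the reject pocket (floor at 3.9 mm, as expected). Now the button.

```bash
python3 - <<'E'
from h import *
b=[554.4,-186.7]
bot.move_gripper(0)
bot.move_l([*b,75],v=200)
g=bot.move_l([*b,56.5],v=30,guard=18); print(g,bot.current_position(),bot.current_contact_force())
bot.dwell(0.35); print(bot.current_position(),bot.current_contact_force())
bot.move_l([*b,140],v=200)
print(over((500,-330,200),95.3),bot.current_t())
im=save('scene','s4');t=save('top','t4')
for c in('scene','top'):
    if c=='scene': vision.capture('scene')
    else: vision.capture('top')
    for l in('knob','probe_mark','nest_mark'):
        for d in nets.spot_in(l,c)[:2]: print(c,l,round(d['confidence'],2),c2w(c,d['location']).round(1))
a=[]
for i in(im,t):
    c='scene' if i is im else 'top'; u,v=px(c,np.array([505,-40,30]))
    a.append(cv2.resize(cv2.getRectSubPix(i[:,:,::-1].copy(),(100,100),(float(u),float(v))),(400,400),interpolation=cv2.INTER_CUBIC)); print(u,v)
cv2.imwrite('pics/m5.png',np.hstack(a))
E
```

```text
True [ 555.33737116 -185.64934368   58.47022649] [-1.35655656  0.14725644  5.68840691]
[ 555.35181164 -185.62520522   58.46388553] [-1.4743502   0.9830891   5.59917274]
(np.float64(0.24868309887206863), 5.2999999999999545) 28.3667
scene knob 0.75 [497.1 -74.3  58.2]
scene probe_mark 0.53 [500.8 -73.6  54.9]
scene probe_mark 0.47 [ 673.4 -314.4   22.4]
scene nest_mark 0.55 [437.9  37.6  19.9]
top knob 0.68 [522.5 -76.8  51.6]
top probe_mark 0.6 [525.9 -74.   50.4]
top probe_mark 0.43 [445.   47.5  30.3]
top nest_mark 0.71 [555.  282.4   9.2]
top nest_mark 0.58 [444.3  43.8  14.3]
252.0863615023183 203.2116008362143
256.8944490451219 199.69352667528761
```

View pics/m5.png

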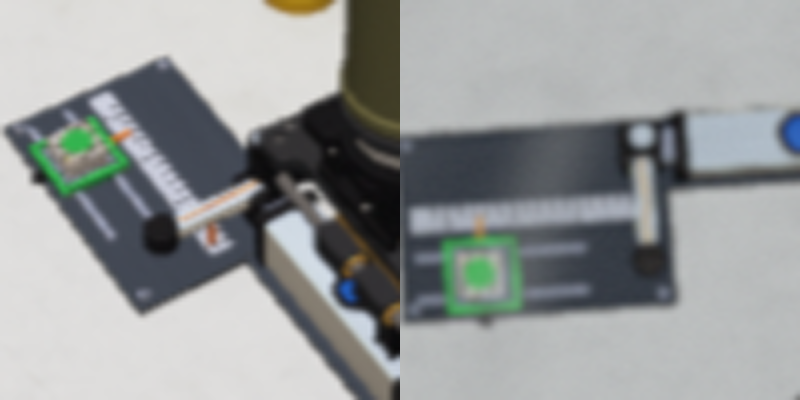

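The button is down 7.5 mm and held 5.6 N. In the left crop the probe pointer is at (212,235) and the nest pointer at (125,135), so the pull needs to be about 126 mm along the station's +y. Now grasp the knob and pull.

```bash
python3 - <<'E'
from h import *
d=np.array([-np.sin(np.radians(5.3)),np.cos(np.radians(5.3)),0]); k=np.array([543.,-69,68])
over(k+[0,0,70],95.3); bot.move_gripper(60)
print(bot.move_l(list(k),v=120,guard=15),bot.current_position())
bot.move_gripper(10); print('gap',bot.current_finger_gap(),bot.current_gripper_force(),bot.current_contact_force())
print(bot.move_l(list(k+d*10),v=40,guard=25),bot.current_contact_force())
print(bot.move_l(list(k+d*125),v=80,guard=30),bot.current_position(),bot.current_contact_force(),bot.current_gripper_force(),bot.current_finger_gap(),bot.current_t())
im=save('scene','s6');t=save('top','t6'); a=[]
for c,i in(('scene',im),('top',t)):
    u,v=px(c,np.array([490,50,20])); print(u,v)
    a.append(cv2.resize(cv2.getRectSubPix(i[:,:,::-1].copy(),(60,60),(float(u),float(v))),(400,400),interpolation=cv2.INTER_CUBIC))
cv2.imwrite('pics/m6.png',np.hstack(a))
E
```

```text
False [543.42464049 -69.37008596  68.43980026]
gap 23.169744670647137 29.995147855952382 [-0.09029435  4.89621032  1.98913885]
False [ 1.78431396 -4.97549801 -1.49137564]
False [531.38466708  53.55108715  68.08331634] [ 0.95013841 -6.42963106  0.66851414] 30.013019470497966 23.477943278338333 34.5417
234.79987982138974 187.10100935278038
227.0472125688899 204.2182350625522
```

View pics/m6.png

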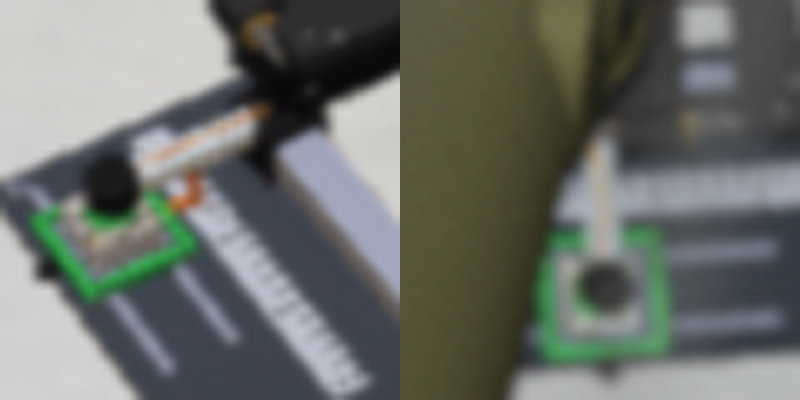

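Almost aligned. The top view (sensor at (607,285), rim centre about 605, corrected for height) and the arm kinematics both put it about 3 mm short, so I'll command 3 mm more.

```bash
python3 - <<'E'
from h import *
d=np.array([-np.sin(np.radians(5.3)),np.cos(np.radians(5.3)),0]); k=np.array([543.,-69,68])
bot.move_l(list(k+d*128),v=30); bot.dwell(0.5)
p=np.array(bot.current_position()); print(p,p@d,bot.current_contact_force(),bot.current_gripper_force(),bot.current_t())
im=save('scene','s7');t=save('top','t7'); a=[]
for c,i in(('scene',im),('top',t)):
    u,v=px(c,np.array([478,50,20])); print(u,v)
    a.append(cv2.resize(cv2.getRectSubPix(i[:,:,::-1].copy(),(36,36),(float(u),float(v))),(400,400),interpolation=cv2.INTER_CUBIC))
cv2.imwrite('pics/m7.png',np.hstack(a))
# expected pixel of sensor centre (z~48) if on the mark, from rim centre fit (top-view frame)
print('top rim px',px('top',np.array([447.4,47.5,17])),'sensor px if aligned',px('top',np.array([447.4,47.5,50])),'per mm',px('top',np.array([447.4,48.5,50]))-px('top',np.array([447.4,47.5,50])))
g=cv2.cvtColor(t,cv2.COLOR_RGB2GRAY); u,v=np.round(px('top',np.array([447.4,47.5,50]))).astype(int)
s=g[v-7:v+8,u-7:u+8].astype(float); w=(75-s).clip(0); yy,xx=np.mgrid[v-7:v+8,u-7:u+8]; print('sensor px',(w*xx).sum()/w.sum(),(w*yy).sum()/w.sum())
E
```

```text
[531.06701995  56.40198495  68.05717455] 7.105876839566992 [ 1.04622073 -5.41595199  1.38621366] 30.013417205773294 35.3917
231.1524688659457 188.4476961966839
226.8995087665364 208.16417930744134
top rim px [227.42427498 218.37099875] sensor px if aligned [226.5941314 217.5101507] per mm [-0.33972775 -0.00908073]
sensor px 226.4752906976744 217.27616279069767
```

View pics/m7.png

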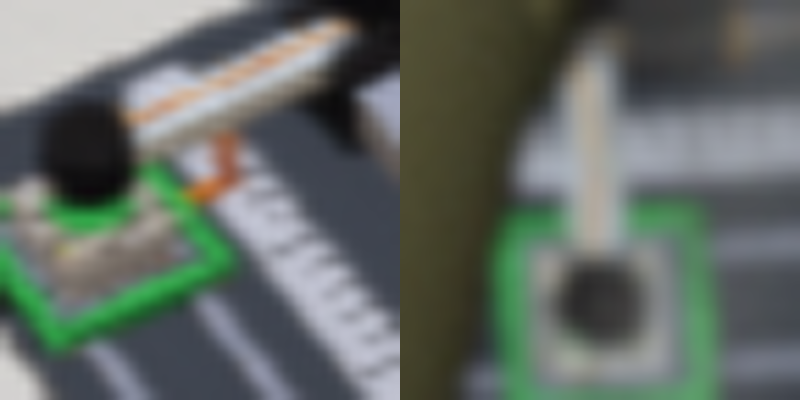

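The pointers meet at (230,180) in the scene crop. The sensor centre is within 0.2 px of where it should be when aligned, so I'm handing in.

```bash
python3 -c "
from rig import bot
print(bot.hand_in())"
```

```text
the job is handed in; nothing more can be done
None
```

I handed the job in at about 35 s, with no verdict returned: both sinks are flat in their nests, the lock button is down about 7.5 mm, and the gripper is holding the probe arm with its pointer on the pass nest's mark (estimated within about 1 mm).

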